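# Find the right jaw gap with a feeler blade

## Task

Take the feeler blade by its handle out of its stand and try it, gently, straight down in the three gaps on top of the jaw block: one is set too tight (the blade binds soon and must not be forced), one too slack (it drops in with no drag) and one just right (it slides in against a light drag). Leave the blade in the gap that is just right, upright, pushed well in and let go so that the drag alone holds it, with the handle still about 15 mm clear of the block. Do not disturb the things standing around.

Things in the scene. Friction and masses are not known exactly. Their poses are not given: they have to be found in the camera images.
- feeler_handle (a point): Centre of the feeler's black handle, a block 34 (x) x 16 (y) x 40 (z) mm with rounded edges; grip it across its 16 mm from above. z points up along the feeler, y is across the flat of the leaf, x along the leaf's width. The leaf hangs below the handle. The whole feeler weighs about 70 g.
- feeler_leaf: The feeler's plain steel leaf, 5 mm thick (y), 22 mm wide (x), reaching 60 mm below the handle, with a round lower edge. Origin at the middle of that lower edge, 80 mm below the handle's centre; same axes as the handle. At the start it stands 44 mm deep and upright in the stand, turned up to about 40 degrees from the block's direction.
- stand: Fixed grey stand, 60 mm high (44 x 36 mm, foot 64 x 50 mm), with a slot 26 (x) x 9 (y) mm and 44 mm deep in its top that holds the leaf; lift the feeler 50 mm straight up to free it. Origin at the centre of its underside on the bench. A 370 mm tall focusing stand is between robot and work, and tall equipment to the left (+y) and beyond: swing over well above 0.4 m, arm drawn in.
- jaw_block: Fixed jaw block, 60 (x) x 124 (y) mm, 75 mm high, hollow: black housing, aluminium cover, dark foot plate. Three equal mouths, 28 mm along its x, 9 mm along its y, lie 40 mm apart along y; the leaf's x goes along the block's x, either way round. Below each a fixed jaw (-y) and a sprung jaw (+y) slope together; which gap is which changes every time. Origin at the centre of the underside.
- gap_left (a point): Centre of the mouth at the block's +y end, level with the cover's top; axes as the block's. In any gap but the slack one the leaf meets the sprung jaw 10 to 18 mm below the mouth. If too tight, the push then climbs by 1.5 to 4 N per mm of depth, past 20 N before 30 mm. A push over 18 N is forcing it.
- gap_middle (a point): Centre of the middle mouth, level with the cover's top; axes as the block's. In the gap that is just right the push steps to about 4 to 11 N between 10 and 25 mm depth, then falls to a steady drag of about 2 to 7 N, which turns round when the leaf is drawn back.
- gap_right (a point): Centre of the mouth at the block's -y end, level with the cover's top; axes as the block's. In the slack gap a centred leaf meets no resistance until the handle lands on the cover at 60 mm depth.
- beaker: Beaker 54 x 60 x 79 mm standing behind the work; leave alone. Origin at the centre of its underside.
- vial: Capped vial 27 mm wide, 57 mm high, behind the work; leave alone. Origin at the centre of its underside.
- lens_tube: Short black lens tube, 30 mm wide, 25 mm high; leave alone. Origin at the centre of its underside.
- tape_roll: Roll of tape lying flat, 61 mm wide, 18 mm high; leave alone. Origin at the centre of its underside.
Mind the look-alikes: they are no part of the job. Leave any brown look-alike of the part that bears feeler_handle alone.

How it is judged:
On the way:
1. the feeler blade is drawn up out of its stand (height (world z) of feeler_leaf above 0.068 m), for 0.1 s.
At the end, for the whole second after the job is handed in: The feeler rests in the right gap, held by drag alone: leaf's lower end 36 to 55 mm below the cover's top (handle 5 to 24 mm clear of it) and within 7 mm of the mouth's centre horizontally, tilted under 0.12 rad. (In the slack gap it would drop until the handle lands.) (((horizontal distance between feeler_leaf and gap_left below 0.007 m and z of feeler_leaf in the frame of gap_left between -0.055 and -0.036 m) or (horizontal distance between feeler_leaf and gap_middle below 0.007 m and z of feeler_leaf in the frame of gap_middle between -0.055 and -0.036 m) or (horizontal distance between feeler_leaf and gap_right below 0.007 m and z of feeler_leaf in the frame of gap_right between -0.055 and -0.036 m)) and angle between feeler_leaf's own z axis and vertical below 0.12 rad and linear speed of feeler_leaf below 0.01 m/s); the robot touches nothing.
It fails at once if the leaf is forced: more than 40 N of contact force between it and anything else (contact force between feeler_leaf and anything else above 40 N).
It fails at once if the feeler is dropped or laid over (tilted more than 0.6 rad) (angle between feeler_leaf's own z axis and vertical above 0.6 rad).
It fails at once if a thing standing around is moved by more than 30 mm (distance of any of beaker, vial, lens_tube, tape_roll from where it was at the start of the episode above 0.03 m).
It also fails if it takes over 61 s, if anything falls off the work surface, if the arm or the gripper's body presses on something with over 40 N, if the wrist force passes 120 N, or if a joint passes its speed limit or range.

## Robot

A 6-joint arm with a two-finger parallel gripper is mounted at the origin on a cart in front of the work surface, level with it; the furniture and walls round the work are solid. World frame = base frame: x ahead of the robot, y to its left, z up, the work surface at z = 0. Lengths are in m, angles in rad, forces in N, time in s.
With the tool pointing down it reaches from about 0.4 to 0.825 m from the base axis. Payload 7 kg.
Tool frame: the origin (TCP) lies at the centre of the arm's flange, where the gripper is bolted on; the fingertips stand 178 mm ahead of it and the grasp point (between the pads) lies 159 mm ahead of it; x points along the fingers, y is the direction in which the jaws open and shut, and the axes are right-handed (so a half turn about x gives the same grasp; the last joint's range is limited). The gripper opens to 88 mm and grips with 3 to 60 N. Pads are 19 mm wide; open, the fingers measure 130 mm over their backs; the gripper's body (78 mm by 193 mm) begins 47 mm behind the grasp point.
Start: joints at [1.56, 0.359, 0.012, 0, -1.224, -0.288], TCP at [0.199, 0.645, 0.405] pointing down, gripper open.
Joint ranges: [-3.07, 3.07], [-1.43, 2.12], [-1.02, 1.25], [-3.03, 1.67], [-3.05, -0], [-3.03, 3.03]. Speed limits (rad/s): [2.39, 2.39, 3.01, 3.14, 3.14, 3.14].

## Interface

Orientations are given as [roll, pitch, yaw] about the fixed x, y, z axes, in that order (R = Rz(yaw) Ry(pitch) Rx(roll)).
In Python, from station import status, viewer, arm gives the robot as it stands. The module is installed in compiled form; this text tells all that it offers.
- The arm moves only by the tool apply_moves, never from a script. Its argument "commands" is a list of rows, each an object of numbers: "dx", "dy", "dz": the shift along the world's x, y, z in mm; "spin": the turn about the world's z in degrees; "hand": the closure, from 0 (fully open) to 1 (shut). A call has exactly 5 rows; each row shifts and turns the commanded pose from where the row before left it; what a row does not reach is not made up. A row lasts 1/8 s, in which the tool goes at most 62.5 mm and 10.7 degrees, less where a joint would pass 70% of its speed; a pose out of reach is approached as far as the arm can. A call is refused whole if a number of a shift passes 62.5 or a number of a turn 10.7, either way. A call with a gripper value outside its range is refused whole. The fingers move at their own pace and stop on an object; "grip_force" is the grip in N (left out, the last holds). Time passes only in rows, so rows that do not move let the fingers close, or fill a call up. It gives the time, the measured TCP pose, the force and the opening at its end, in the units of the state.
- status.get_state(): the state, without advancing time (a new reading comes with each control period).
- viewer.grab_frame(name): name is "scene" or "top" or "wrist"; returns the picture (420x560x3 uint8, red, green, blue); there is no depth.
- viewer.camera_info(name): a dict with "fx", "fy", "cx", "cy" (pixels), "D" ([k1, k2, p1, p2, k3] as OpenCV has them; the pictures are not rectified), "eye" and "attitude" of the camera in the world; the wrist camera has in their place "T_tool_cam" (4x4, takes a point from camera to tool coordinates, whose origin is the TCP and whose axes are the tool frame's). Camera axes: x right, y up, looking along -z (the intrinsics and any distortion apply to the point x, -y, -z); pixel columns grow to the right and rows downward; lengths in m; the calibration is good to about 2 mm. A picture is of the moment at which its call begins: read the wrist's pose just before it. camera_info takes no time and is no camera call.
- arm.job_done(): hands the job in, once; it reports no verdict.
The state is a dict: "t": time; "q": joint angles; "qd": joint speeds; "joint_efforts": joint torques, N m; "eef_pos": TCP position; "ee_rot": TCP orientation; "force": force on the tool from outside, world axes, zero at the start; "moment": the same for the moment, N m; "width": finger opening in m.
Only numpy, scipy, OpenCV 4.12 (cv2) and the standard library are available. Lean on these libraries where they do the work, as an engineer would, in place of code of your own. Each camera call takes 0.05 s, during which the arm holds its last target.

## Working session

There is one attempt and no reset: what is moved stays moved. The work goes in short steps, Python scripts to look and compute and a tool call to move; the robot and the scene stay as the last step left them, time stands still between calls to the robot, and variables do not carry over. Pictures are saved under pics/ and viewed, and the job is handed in when it is done.

Besides the shell and the picture viewer there is one more tool, called by a JSON object that holds its "fn" and its "kwargs". apply_moves: Moves the arm, as the interface text tells. Its arguments: {"type":"object","properties":{"commands":{"type":"array","items":{"type":"object","properties":{"dx":{"type":"number"},"dy":{"type":"number"},"dz":{"type":"number"},"spin":{"type":"number"},"hand":{"type":"number"}}}},"grip_force":{"type":"number"}},"required":["commands"]}

```bash
mkdir -p pics; ls
cat > h.py <<'E'
import numpy as np, cv2
from station import status, viewer, arm
from scipy.spatial.transform import Rotation as R
def grab(n,f):
    im=np.asarray(viewer.grab_frame(n)); cv2.imwrite('pics/'+f,cv2.cvtColor(im,cv2.COLOR_RGB2BGR)); return im
E
python3 - <<'E'
from h import *
s=status.get_state();print(s)
for n in("scene","top","wrist"):
    print(n,viewer.camera_info(n)); grab(n,n+'0.png')
E
```

```text
pics
{'t': 0.0, 'q': array([ 1.56006998e+00,  3.59368234e-01,  1.10743197e-02, -3.61177105e-04,
       -1.22411774e+00, -2.88060908e-01]), 'qd': array([-0.00071918, -0.00014011, -0.00047064,  0.00087201,  0.00047945,
       -0.00106434]), 'joint_efforts': array([ 7.88056550e-04, -5.82728219e+01,  2.93041205e+01,  6.99707374e+00,
        6.96711868e-03, -1.66646969e-04]), 'eef_pos': array([0.19866074, 0.64489582, 0.40373926]), 'ee_rot': array([ 1.65170616,  1.56914569, -1.78879674]), 'force': array([-0.55407184,  0.3198228 , -0.82685863]), 'moment': array([0.05728086, 0.03179812, 0.02481793]), 'width': 0.0878026419613628}
scene {'fx': 484.8305592683429, 'fy': 484.8305592683429, 'cx': 285.81355955281725, 'cy': 211.6081239679492, 'D': array([-0.17092486,  0.        ,  0.        ,  0.        ,  0.        ]), 'eye': array([0.17269159, 0.29404067, 0.59343538]), 'attitude': array([ 0.96774966,  0.00294453, -2.52973089])}
top {'fx': 490.3345985959445, 'fy': 490.3345985959445, 'cx': 274.7205016441163, 'cy': 211.45804044116016, 'D': array([-0.11178689,  0.        ,  0.        ,  0.        ,  0.        ]), 'eye': array([ 0.42652891, -0.3392846 ,  0.94215085]), 'attitude': array([ 0.1996023 ,  0.01235064, -1.56395254])}
wrist {'fx': 334.00919290044516, 'fy': 334.00919290044516, 'cx': 279.62770951014676, 'cy': 209.50172445036034, 'D': array([-0.06322466,  0.        ,  0.        ,  0.        ,  0.        ]), 'T_tool_cam': array([[-2.23602065e-04,  2.74458232e-01, -9.61598996e-01,
         1.94457787e-02],
       [ 9.99999975e-01,  7.36648865e-05, -2.11506174e-04,
        -5.22472099e-04],
       [ 1.27864702e-05, -9.61599019e-01, -2.74458242e-01,
        -7.41344914e-02],
       [ 0.00000000e+00,  0.00000000e+00,  0.00000000e+00,
         1.00000000e+00]])}
```

View pics/scene0.png

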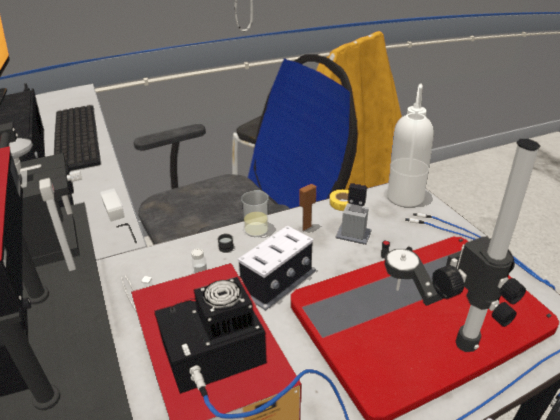

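View pics/top0.png

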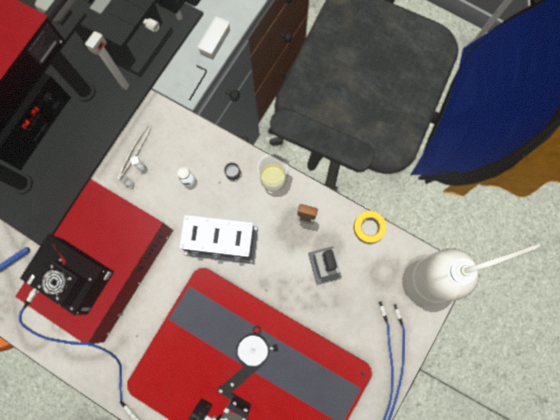

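View pics/wrist0.png

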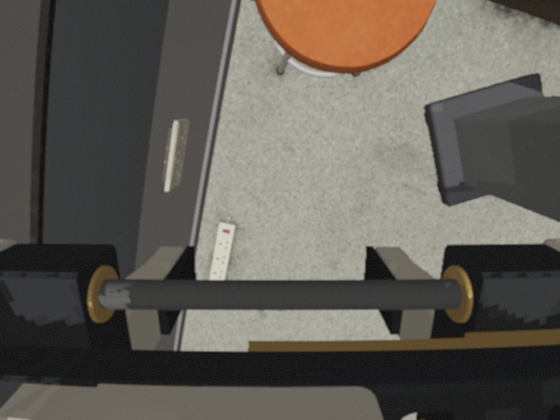

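Candidates for the feeler: the black handle in the grey stand at scene (357,195) / top (327,262), and a brown look-alike at scene (307,205) / top (307,212). The description fits the black one. I'll check it in close crops and measure.

```bash
cat >> h.py <<'E'
def ray(info,uv,Tcam=None):
    K=np.array([[info['fx'],0,info['cx']],[0,info['fy'],info['cy']],[0,0,1]])
    p=cv2.undistortPoints(np.array(uv,float).reshape(-1,1,2),K,np.array(info['D'])).reshape(-1,2)
    d=np.c_[p[:,0],-p[:,1],-np.ones(len(p))]
    if Tcam is None: return np.array(info['eye']),R.from_euler('xyz',info['attitude']).apply(d)
    return Tcam[:3,3],d@Tcam[:3,:3].T
def onz(info,uv,z,T=None):
    o,d=ray(info,uv,T); return o+d*((z-o[2])/d[:,2])[:,None]
def wristT(s,info):
    T=np.eye(4);T[:3,:3]=R.from_euler('xyz',s['ee_rot']).as_matrix();T[:3,3]=s['eef_pos'];return T@info['T_tool_cam']
E
python3 - <<'E'
from h import *
im=cv2.imread('pics/top0.png');info=viewer.camera_info('top')
c=im[190:300,165:365];cv2.imwrite('pics/c1.png',cv2.resize(c,None,fx=4,fy=4,interpolation=cv2.INTER_CUBIC))
c=cv2.imread('pics/scene0.png')[170:320,230:390];cv2.imwrite('pics/c2.png',cv2.resize(c,None,fx=4,fy=4,interpolation=cv2.INTER_CUBIC))
g=cv2.cvtColor(im,cv2.COLOR_BGR2GRAY)
m=np.zeros_like(g);m[205:270,170:265]=(g[205:270,170:265]>200)*255
cs,h=cv2.findContours(m,cv2.RETR_CCOMP,cv2.CHAIN_APPROX_NONE)
for k,q in enumerate(cs):
    if cv2.contourArea(q)>15:
        r=cv2.minAreaRect(q);print(h[0][k][3],cv2.contourArea(q),r,onz(info,[r[0]],.075)[0],onz(info,cv2.boxPoints(r),.075)[:,:2].tolist())
E
```

```text
-1 5871.0 ((216.99996948242188, 237.0), (93.99998474121094, 63.99999237060547), -0.0) [ 0.5547509  -0.22427636  0.075     ] [[0.4966396715904445, -0.14178041209939676], [0.6130716183141486, -0.1363049135477687], [0.613726648769729, -0.30788773151150817], [0.4981382343621375, -0.3091512564648236]]
0 91.5 ((237.8699951171875, 237.90997314453125), (6.788225173950195, 16.54629898071289), 8.130102157592773) [ 0.55333749 -0.26179825  0.075     ] [[0.5394012022844499, -0.25398774098080823], [0.5690240633307617, -0.25752876393230484], [0.5673454516006878, -0.26964605696963695], [0.537755621908863, -0.26603342083514964]]
0 91.5 ((215.87998962402344, 235.33998107910156), (6.646804332733154, 17.111984252929688), 8.130102157592773) [ 0.5577441  -0.22217203  0.075     ] [[0.5432342680528595, -0.2145084884689349], [0.5739779637694147, -0.21792880767637873], [0.5723301600011983, -0.22986933690443678], [0.5416243124640034, -0.22637630980940934]]
0 947.5 ((225.10379028320312, 254.0987091064453), (39.161190032958984, 80.93757629394531), 71.32330322265625) [ 0.52411095 -0.23963036  0.075     ] [[0.5334896914100515, -0.15915949952672356], [0.5813359615212466, -0.2959689062103641], [0.5146840285974704, -0.31909739750217225], [0.4677926908035571, -0.18416343236252938]]
0 91.0 ((193.91000366210938, 232.62997436523438), (6.788225173950195, 17.111984252929688), 8.130102157592773) [ 0.56240963 -0.182304    0.075     ] [[0.5478560556636257, -0.17458593282600457], [0.5787266210378407, -0.17776236449988628], [0.5770377289511891, -0.1900515629997747], [0.5462104782052674, -0.18680047658993493]]
```

View pics/c1.png

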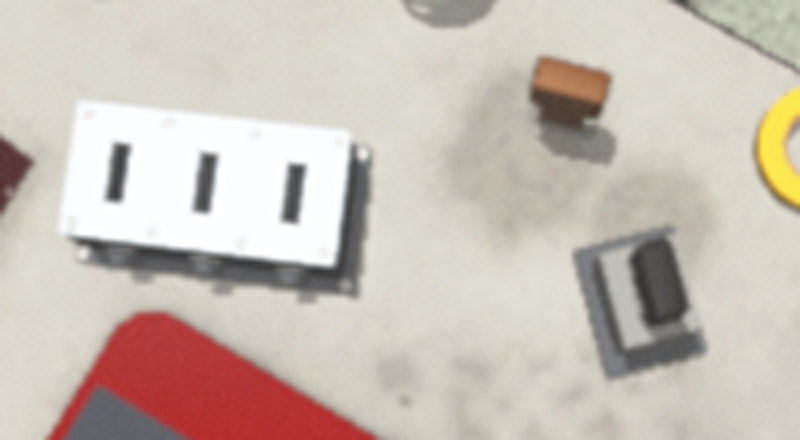

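View pics/c2.png

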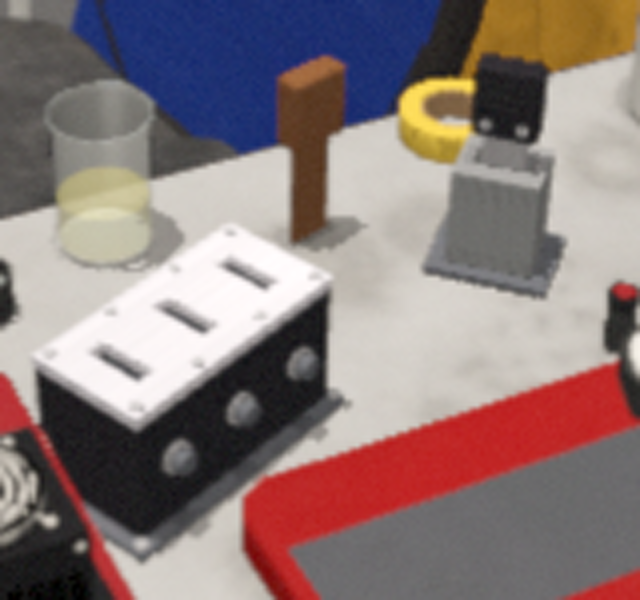

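The crops confirm the choice: the black handle with a leaf in the grey stand. The three mouths come out 40 mm apart, as they must. Next, the handle's pose.

Run:
```python
from h import *
im=cv2.imread('pics/top0.png');info=viewer.camera_info('top')
g=cv2.cvtColor(im,cv2.COLOR_BGR2GRAY)
m=np.zeros_like(g);m[240:290,310:350]=(g[240:290,310:350]<60)*255
cs,_=cv2.findContours(m,cv2.RETR_EXTERNAL,cv2.CHAIN_APPROX_NONE)
for q in cs:
    if cv2.contourArea(q)>30:
        r=cv2.minAreaRect(q);b=onz(info,cv2.boxPoints(r),.116)
        print('h',cv2.contourArea(q),r,onz(info,[r[0]],.116)[0],b[:,:2].tolist())
        e=b[1]-b[0];f=b[2]-b[1];print(np.linalg.norm(e),np.linalg.norm(f),np.degrees(np.arctan2(e[1],e[0])),np.degrees(np.arctan2(f[1],f[0])))
gm=np.array([[0.55333749,-0.26179825],[0.5577441,-0.22217203],[0.56240963,-0.182304]])
d=gm[2]-gm[0];print('block yaw',np.degrees(np.arctan2(-d[0],d[1])))
# scene check
si=viewer.camera_info('scene');im=cv2.imread('pics/scene0.png');g=cv2.cvtColor(im,cv2.COLOR_BGR2GRAY)
for (u,v,z) in [(230+185/4,170+317/4,.075),(230+120/4,170+361/4,.075),(230+248/4,170+274/4,.075)]: print(onz(si,[(u,v)],z))
m=np.zeros_like(g);m[180:208,343:370]=(g[180:208,343:370]<50)*255
ys,xs=np.nonzero(m);print(xs.min(),xs.max(),ys.min(),ys.max());print('scene handle centre',onz(si,[((xs.min()+xs.max())/2,(ys.min()+ys.max())/2)],.096))
s=status.get_state();Rm=R.from_euler('xyz',s['ee_rot']).as_matrix();print(Rm)
```

```text
block yaw -6.510611537252839
[[ 0.55503723 -0.21994961  0.075     ]]
[[ 0.56008989 -0.18127409  0.075     ]]
[[ 0.54997204 -0.25977425  0.075     ]]
343 365 180 204
scene handle centre [[ 0.51916574 -0.42604898  0.096     ]]
[[-1.97537296e-04 -2.94471343e-01 -9.55660290e-01]
 [-1.24648993e-03 -9.55659493e-01  2.94471355e-01]
 [-9.99999204e-01  1.24939000e-03 -1.78277170e-04]]
```

Run:
```python
from h import *
im=cv2.imread('pics/top0.png');info=viewer.camera_info('top')
g=cv2.cvtColor(im,cv2.COLOR_BGR2GRAY)
print(g[248:274,320:342])
for t in (75,90):
  m=np.zeros_like(g);m[246:276,323:340]=(g[246:276,323:340]<t)*255
  cs,_=cv2.findContours(m,cv2.RETR_EXTERNAL,cv2.CHAIN_APPROX_NONE)
  for q in cs:
    if cv2.contourArea(q)>30:
        r=cv2.minAreaRect(q);b=onz(info,cv2.boxPoints(r),.116)
        print(t,cv2.contourArea(q),r,onz(info,[r[0]],.116)[0])
        e=b[1]-b[0];f=b[2]-b[1];print(np.linalg.norm(e),np.linalg.norm(f),np.degrees(np.arctan2(e[1],e[0])),np.degrees(np.arctan2(f[1],f[0])))
```

```text
[[176 174 169 155 142 138 134 129 128 121 116 127 145 163 181 185 182 184
  184 185 187 192]
 [144 143 134 126 126 125 119 114 112 103  96 122 160 180 188 186 187 185
  186 186 188 195]
 [127 130 133 129 125 119 101  90  82  74  75  89 131 174 187 187 185 184
  184 187 191 198]
 [145 150 155 141 116  94  79  73  72  70  74  73 101 160 183 185 187 183
  183 184 193 199]
 [178 183 171 130  89  78  76  79  76  76  75  70  83 132 177 188 185 185
  185 187 193 201]
 [192 185 152  99  68  69  81  81  80  79  74  71  74 117 176 188 186 186
  187 193 198 202]
 [191 176 123  74  57  68  81  84  81  78  75  74  68 101 166 186 190 187
  189 195 202 204]
 [189 169 114  63  57  69  75  83  80  78  79  71  71  88 146 181 185 190
  191 199 203 205]
 [187 172 131  81  60  64  74  85  80  78  76  74  72  76 123 177 189 192
  196 200 202 205]
 [189 183 147  95  61  60  71  80  81  82  80  74  74  68 112 170 192 195
  199 201 204 205]
 [191 189 159 104  64  59  66  82  81  82  80  76  74  67  98 161 188 195
  197 203 203 206]
 [190 187 162 107  62  53  69  78  82  80  80  75  75  68  79 134 180 196
  2
[... 1070 characters left out ...]
93  87  94  97 106 116 121 118 121 147 178
  186 180 191 209]
 [166 189 191 190 191 185 158 128 116 116 118 123 126 122 122 117 128 156
  159 150 169 205]
 [152 184 191 190 191 191 183 155 132 124 123 120 116 113 112 101  99 106
  111 127 157 198]]
75 65.5 ((329.1823425292969, 260.0705871582031), (19.740673065185547, 10.087267875671387), 77.47119140625) [ 0.51031889 -0.42040057  0.116     ]
0.01716091916349319 0.03329659304029551 -77.265921213266 -168.27258233012614
90 175.5 ((329.1764831542969, 260.20587158203125), (20.372989654541016, 10.429031372070312), 75.96376037597656) [ 0.51009006 -0.42038776  0.116     ]
0.017749755213518296 0.03434923380700399 -75.76144856595538 -166.75768019961063
```

{"fn": "apply_moves", "kwargs": {"commands": [{"dz": 60},{"dz": 60},{"dz": 60},{"dz": 60},{"dx": -17,"dy": -55,"dz": 20}]}}

```text
invalid input at $.commands[0]: expected keys dx, dy, dz, spin, hand
```

{"fn": "apply_moves", "kwargs": {"commands": [{"dx": -17,"dy": -55},{"dx": -17,"dy": -55},{"dx": -17,"dy": -55},{"dx": 18,"dy": -10,"spin": -5},{"dx": 30,"dy": -10,"spin": -5}]}}

```text
invalid input at $.commands[0]: expected keys dx, dy, dz, spin, hand
```

{"fn": "apply_moves", "kwargs": {"commands": [{"dx": 0,"dy": 0,"dz": 60,"spin": 0,"hand": 0},{"dx": 0,"dy": 0,"dz": 60,"spin": 0,"hand": 0},{"dx": 0,"dy": 0,"dz": 60,"spin": 0,"hand": 0},{"dx": 0,"dy": 0,"dz": 60,"spin": 0,"hand": 0},{"dx": -17,"dy": -55,"dz": 20,"spin": 0,"hand": 0}]}}

```text
t: 0.78
eef_pos: [0.1819, 0.5936, 0.6646]
ee_rot: [-2.637, 1.57, 0.205]
force: [-0.2, 0.1, -0.4]
width: 0.0878
```

{"fn": "apply_moves", "kwargs": {"commands": [{"dx": -17,"dy": -55,"dz": 0,"spin": 0,"hand": 0},{"dx": -17,"dy": -55,"dz": 0,"spin": 0,"hand": 0},{"dx": -17,"dy": -55,"dz": 0,"spin": 0,"hand": 0},{"dx": 0,"dy": 0,"dz": 0,"spin": 0,"hand": 0},{"dx": 0,"dy": 0,"dz": 0,"spin": 0,"hand": 0}]}}

```text
t: 1.4
eef_pos: [0.1306, 0.4247, 0.665]
ee_rot: [-0.976, 1.57, 1.867]
force: [0.2, 0.3, 0.2]
width: 0.0874
```

{"fn": "apply_moves", "kwargs": {"commands": [{"dx": 54,"dy": -21,"dz": 0,"spin": -10,"hand": 0},{"dx": 51,"dy": -28,"dz": 0,"spin": -10,"hand": 0},{"dx": 47,"dy": -34,"dz": 0,"spin": -10,"hand": 0},{"dx": 42,"dy": -40,"dz": 0,"spin": -10,"hand": 0},{"dx": 37,"dy": -45,"dz": 0,"spin": -10,"hand": 0}]}}

```text
t: 2.02
eef_pos: [0.3641, 0.2572, 0.6632]
ee_rot: [2.193, 1.568, -2.126]
force: [0.9, 0.9, -0.1]
width: 0.088
```

{"fn": "apply_moves", "kwargs": {"commands": [{"dx": 31,"dy": -50,"dz": 0,"spin": -10,"hand": 0},{"dx": 24,"dy": -53,"dz": 0,"spin": -10,"hand": 0},{"dx": 17,"dy": -56,"dz": 0,"spin": -10,"hand": 0},{"dx": 9,"dy": -57,"dz": 0,"spin": -10,"hand": 0},{"dx": 2,"dy": -58,"dz": 0,"spin": -10,"hand": 0}]}}

```text
t: 2.65
eef_pos: [0.4466, -0.0183, 0.6632]
ee_rot: [2.402, 1.568, -2.79]
force: [1.0, 0.7, 0.5]
width: 0.0874
```

{"fn": "apply_moves", "kwargs": {"commands": [{"dx": 10,"dy": -60,"dz": 0,"spin": -10,"hand": 0.4},{"dx": 10,"dy": -60,"dz": 0,"spin": -10,"hand": 0.4},{"dx": 10,"dy": -60,"dz": 0,"spin": -10,"hand": 0.4},{"dx": 10,"dy": -60,"dz": 0,"spin": -10,"hand": 0.4},{"dx": 10,"dy": -60,"dz": 0,"spin": -10,"hand": 0.4}]}}

```text
t: 3.28
eef_pos: [0.4963, -0.3199, 0.6627]
ee_rot: [2.602, 1.568, 2.82]
force: [0.5, 1.2, 0.7]
width: 0.0529
```

Run:
```python
from h import *
s=status.get_state();print(s['eef_pos'],s['ee_rot'],s['q']);M=R.from_euler('xyz',s['ee_rot']).as_matrix();print(np.degrees(np.arctan2(M[1,1],M[0,1])),M[:,2])
np.save('s1.npy',np.r_[s['eef_pos'],s['ee_rot']])
grab('wrist','w1.png')
```

```text
[ 0.49634604 -0.31993889  0.66273406] [2.60179382 1.5679592  2.82023359] [-2.41846701e-01  1.68564516e-01  3.21978825e-01 -2.28127776e-04
 -1.72703880e+00 -1.11054503e+00]
102.51557533228922 [ 0.97623347  0.21670783 -0.00243372]
```

View pics/w1.png

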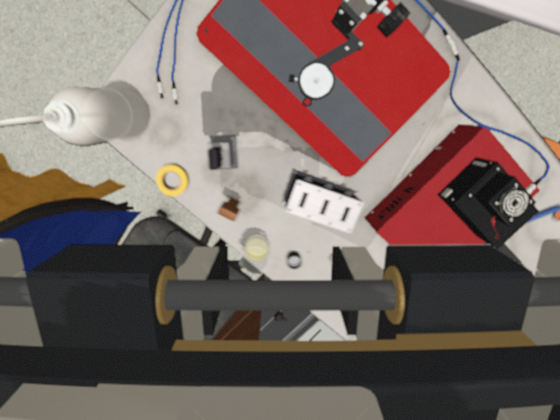

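{"fn": "apply_moves", "kwargs": {"commands": [{"dx": 3,"dy": -25,"dz": -52,"spin": 0,"hand": 0.4},{"dx": 3,"dy": -25,"dz": -52,"spin": 0,"hand": 0.4},{"dx": 3,"dy": -25,"dz": -52,"spin": 0,"hand": 0.4},{"dx": 3,"dy": -26,"dz": -52,"spin": 0,"hand": 0.4},{"dx": 0,"dy": 0,"dz": -50,"spin": 0,"hand": 0.4}]}}

```text
t: 3.95
eef_pos: [0.5071, -0.4201, 0.4019]
ee_rot: [2.529, 1.567, 2.751]
force: [0.6, -0.4, -0.4]
width: 0.0527
```

{"fn": "apply_moves", "kwargs": {"commands": [{"dx": 0,"dy": 0,"dz": 0,"spin": 0,"hand": 0.4},{"dx": 0,"dy": 0,"dz": 0,"spin": 0,"hand": 0.4},{"dx": 0,"dy": 0,"dz": 0,"spin": 0,"hand": 0.4},{"dx": 0,"dy": 0,"dz": 0,"spin": 0,"hand": 0.4},{"dx": 0,"dy": 0,"dz": 0,"spin": 0,"hand": 0.4}]}}

```text
t: 4.58
eef_pos: [0.5068, -0.4178, 0.4078]
ee_rot: [-0.637, 1.569, -0.412]
force: [1.0, -0.1, 0.4]
width: 0.0528
```

Run:
```python
from h import *
s=status.get_state();print(s['eef_pos'],s['ee_rot']);M=R.from_euler('xyz',s['ee_rot']).as_matrix();print(np.degrees(np.arctan2(M[1,1],M[0,1])),M[:,2])
np.save('s2.npy',np.r_[s['eef_pos'],s['ee_rot']])
grab('wrist','w2.png')
```

```text
[ 0.50675027 -0.41778522  0.40781936] [-0.63701016  1.56904993 -0.41195129]
102.89488159485835 [0.97477985 0.22316424 0.00140389]
```

View pics/w2.png

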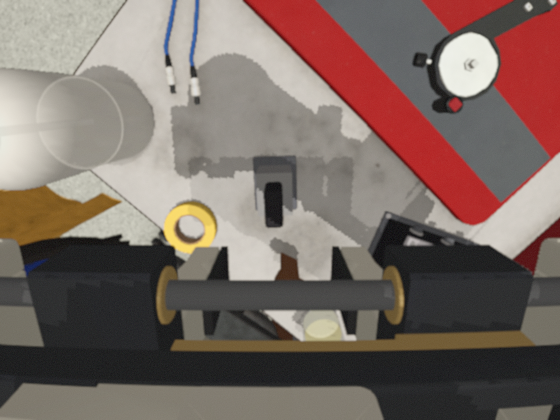

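Wrist view: handle at about (273,204), stand foot at (275,180), tape roll at (190,228), the brown look-alike below at (288,265). I'll measure the handle's top face.

Run:
```python
from h import *
p=np.load('s2.npy');s=dict(eef_pos=p[:3],ee_rot=p[3:]);info=viewer.camera_info('wrist');T=wristT(s,info)
im=cv2.imread('pics/w2.png');g=cv2.cvtColor(im,cv2.COLOR_BGR2GRAY)
c=cv2.resize(im[140:240,230:330],None,fx=6,fy=6,interpolation=cv2.INTER_CUBIC);cv2.imwrite('pics/c3.png',c)
for t in (25,35,45):
  m=np.zeros_like(g);m[170:235,250:300]=(g[170:235,250:300]<t)*255
  cs,_=cv2.findContours(m,cv2.RETR_EXTERNAL,cv2.CHAIN_APPROX_NONE)
  q=max(cs,key=cv2.contourArea)
  r=cv2.minAreaRect(q);b=onz(info,cv2.boxPoints(r),.116,T)
  print(t,cv2.contourArea(q),r,onz(info,[r[0]],.116,T)[0])
  e=b[1]-b[0];f=b[2]-b[1];print(np.linalg.norm(e),np.linalg.norm(f),np.degrees(np.arctan2(e[1],e[0])),np.degrees(np.arctan2(f[1],f[0])))
print(g[176:232,258:290:1][::3])
s=status.get_state();print(s['t'],s['eef_pos'])
```

```text
25 79.0 ((273.0, 188.0), (10.0, 14.0), 90.0) [ 0.49415405 -0.42629316  0.116     ]
0.01161108182473694 0.00850703947687402 102.89254715064415 12.911132383860979
35 546.0 ((273.0, 203.5), (41.0, 16.0), 90.0) [ 0.50718737 -0.42338277  0.116     ]
0.013269918430794201 0.03579634126003281 102.89254662233398 12.958207656473448
45 581.0 ((273.0, 204.0), (42.0, 16.0), 90.0) [ 0.5076134  -0.42328766  0.116     ]
0.013269918430794201 0.0367012564389291 102.89254662233398 12.95825150717847
[[100  99 101  99 100 100  99 101 101  99 100 101 102 101 101 102 100 101
  100 100 103 100 100 100 100  99  98 101 100  99 101 101]
 [101 102 100 101 102 101 101  98 101 102 101  99  99 102 101 102 100 101
   98 100 100 101 101 102 101 101 100 100  99 101 100  98]
 [ 99 102 100  99 100 101 100  97  91  73  65  56  52  57  52  56  48  49
   45  47  46  56  71  87  99 103 100 101  99  98 101 101]
 [100 101  99 101 100  99  90  62  32  24  20  20  24  27  23  17  25  19
   21  23  18  13  24  47  80  97 101 101 101 100 101 100]
 [131 110 100  99  97  95  73  42  26  23  23  24  21  20  21  22  18  24
   24  13
[... 1256 characters left out ...]
 169 170 172 164 134  86  48  40  47  46  37  34  31  30  23  27
   26  27  29  28  27  30  62 121 162 175 176 175 174 177]
 [165 166 167 168 169 166 142  96  50  42  49  51  51  47  48  46  33  25
   23  28  22  28  24  33  77 134 167 176 178 177 177 178]
 [169 168 168 167 168 169 156 117  65  43  49  51  50  49  51  50  47  48
   48  45  38  36  28  35  90 145 171 178 180 181 179 178]
 [171 170 172 167 165 165 163 155 140 117  99 102 105 106 107 107 106 107
  108 116 119 122 135 158 169 177 180 178 178 175 174 173]
 [172 170 169 170 167 166 166 166 168 169 169 170 170 172 171 171 171 171
  171 174 177 179 178 178 176 175 175 175 170 170 169 167]]
4.625 [ 0.50670236 -0.41779556  0.40750288]
```

View pics/c3.png

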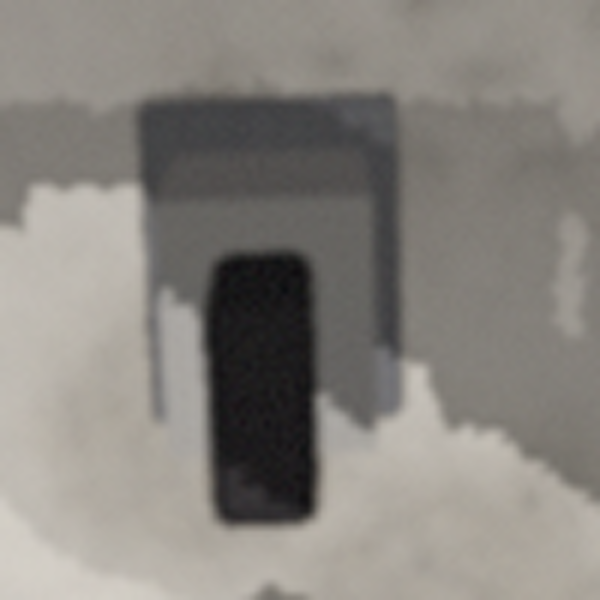

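Run:
```python
from h import *
p=np.load('s2.npy');s=dict(eef_pos=p[:3],ee_rot=p[3:]);info=viewer.camera_info('wrist');T=wristT(s,info);print(T[:3,3])
a=np.radians(13.5);ex=np.array([np.cos(a),np.sin(a)]);ey=np.array([-np.sin(a),np.cos(a)])
def pr(u,v,z): q=onz(info,[(u,v)],z,T)[0][:2];return q,q@ex*1e3,q@ey*1e3
print('far edge handle',pr(273.8,226.7,.1145))
print('near top edge?',pr(273.5,182,.1145), 'as bottom edge',pr(273.5,182,.079))
print('stand near edge',pr(273.5,172.8,.06),'left',pr(255,195,.06),'right',pr(292.5,195,.06))
print('handle left',pr(265.3,204,.115),'right',pr(281.7,204,.115))
```

```text
[ 0.43528105 -0.4338657   0.38826937]
far edge handle (array([ 0.52769863, -0.41812694]), np.float64(415.50847958515095), np.float64(-529.7628574470086))
near top edge? (array([ 0.48940033, -0.42695893]), np.float64(376.2065806849579), np.float64(-529.4102605584457)) as bottom edge (array([ 0.49641805, -0.42606332]), np.float64(383.239468522876), np.float64(-530.1776495575446))
stand near edge (array([ 0.49111834, -0.42761117]), np.float64(377.72485187721225), np.float64(-530.4455411546053)) left (array([ 0.51736678, -0.44088717]), np.float64(400.14882464617546), np.float64(-549.4823003698059)) right (array([ 0.50891137, -0.40396999]), np.float64(400.5451910422752), np.float64(-511.611268103753))
handle left (array([ 0.50933558, -0.42960643]), np.float64(394.9729644898405), np.float64(-536.6383988193128)) right (array([ 0.50623338, -0.41606718]), np.float64(395.1171552312023), np.float64(-522.7490460938669))
```

{"fn": "apply_moves", "kwargs": {"commands": [{"dx": 5,"dy": -4,"dz": -30,"spin": 0.5,"hand": 0.4},{"dx": 0,"dy": 0,"dz": -45,"spin": 0,"hand": 0.4},{"dx": 0,"dy": 0,"dz": -20,"spin": 0,"hand": 0.4},{"dx": 0,"dy": 0,"dz": 0,"spin": 0,"hand": 0.4},{"dx": 0,"dy": 0,"dz": 0,"spin": 0,"hand": 0.4}]}}

```text
t: 5.25
eef_pos: [0.5122, -0.4222, 0.313]
ee_rot: [-0.917, 1.569, -0.683]
force: [-0.3, -0.2, 0.6]
width: 0.0528
```

Run:
```python
from h import *
s=status.get_state();print(s['eef_pos'],s['force'])
grab('wrist','w3.png')
c=cv2.imread('pics/w3.png')[150:420]; cv2.imwrite('pics/w3c.png',c)
```

```text
[ 0.51216914 -0.42219614  0.31303121] [-0.29483568 -0.23778814  0.60173959]
```

View pics/w3.png

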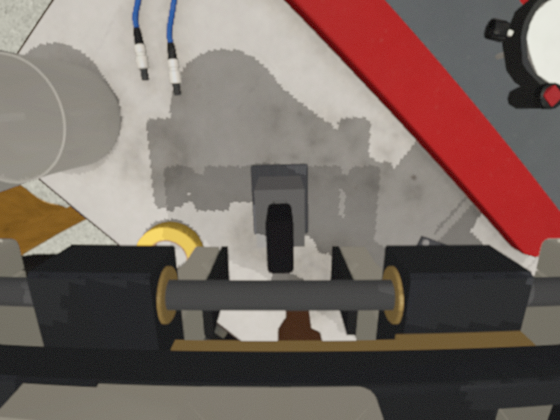

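The handle at (280,240) is centred between the fingertips, which show at cols 227 and 333. Going down to grip.

{"fn": "apply_moves", "kwargs": {"commands": [{"dx": 0,"dy": 0,"dz": -30,"spin": 0,"hand": 0.4},{"dx": 0,"dy": 0,"dz": -18,"spin": 0,"hand": 0.4},{"dx": 0,"dy": 0,"dz": -8,"spin": 0,"hand": 0.4},{"dx": 0,"dy": 0,"dz": 0,"spin": 0,"hand": 0.6},{"dx": 0,"dy": 0,"dz": 0,"spin": 0,"hand": 1}], "grip_force": 25}}

```text
t: 5.92
eef_pos: [0.5121, -0.4221, 0.2566]
ee_rot: [-0.841, 1.569, -0.608]
force: [0.1, -0.1, 0.3]
width: 0.038
```

{"fn": "apply_moves", "kwargs": {"commands": [{"dx": 0,"dy": 0,"dz": 0,"spin": 0,"hand": 1},{"dx": 0,"dy": 0,"dz": 0,"spin": 0,"hand": 1},{"dx": 0,"dy": 0,"dz": 0,"spin": 0,"hand": 1},{"dx": 0,"dy": 0,"dz": 0,"spin": 0,"hand": 1},{"dx": 0,"dy": 0,"dz": 0,"spin": 0,"hand": 1}]}}

```text
t: 6.55
eef_pos: [0.5118, -0.422, 0.256]
ee_rot: [-0.896, 1.57, -0.662]
force: [-0.7, 0.7, 3.3]
width: 0.016
```

{"fn": "apply_moves", "kwargs": {"commands": [{"dx": 0,"dy": 0,"dz": 8,"spin": 0,"hand": 1},{"dx": 0,"dy": 0,"dz": 12,"spin": 0,"hand": 1},{"dx": 0,"dy": 0,"dz": 20,"spin": 0,"hand": 1},{"dx": 0,"dy": 0,"dz": 20,"spin": 0,"hand": 1},{"dx": 0,"dy": 0,"dz": 20,"spin": 0,"hand": 1}]}}

```text
t: 7.18
eef_pos: [0.5117, -0.4219, 0.3371]
ee_rot: [-0.622, 1.57, -0.389]
force: [0.1, -0.0, -0.5]
width: 0.0156
```

{"fn": "apply_moves", "kwargs": {"commands": [{"dx": 0,"dy": 0,"dz": 20,"spin": 0,"hand": 1},{"dx": 0,"dy": 0,"dz": 0,"spin": 0,"hand": 1},{"dx": 0,"dy": 0,"dz": 0,"spin": 0,"hand": 1},{"dx": 0,"dy": 0,"dz": 0,"spin": 0,"hand": 1},{"dx": 0,"dy": 0,"dz": 0,"spin": 0,"hand": 1}]}}

```text
t: 7.8
eef_pos: [0.5116, -0.4219, 0.3549]
ee_rot: [2.434, 1.57, 2.668]
force: [0.4, 0.1, -0.4]
width: 0.016
```

Run:
```python
from h import *
s=status.get_state();print(s['eef_pos'],s['force'])
im=grab('wrist','w4.png');im=grab('scene','sc4.png')
grab('top','t4.png')
c=cv2.imread('pics/sc4.png')[110:320,230:390]; cv2.imwrite('pics/c4.png',cv2.resize(c,None,fx=2.8,fy=2.8,interpolation=cv2.INTER_CUBIC))
```

```text
[ 0.51161264 -0.42187286  0.35491045] [ 0.35769877  0.05366253 -0.39862954]
```

View pics/c4.png

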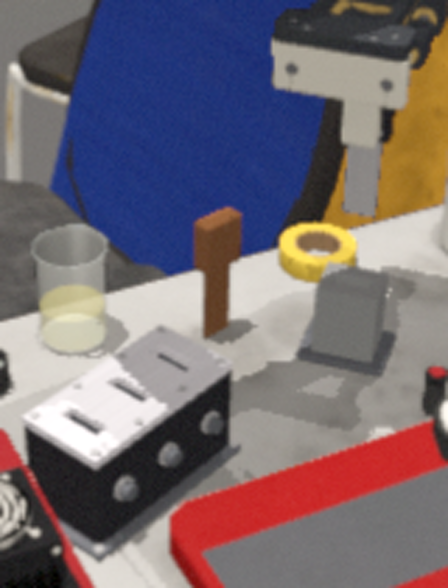

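View pics/w4.png

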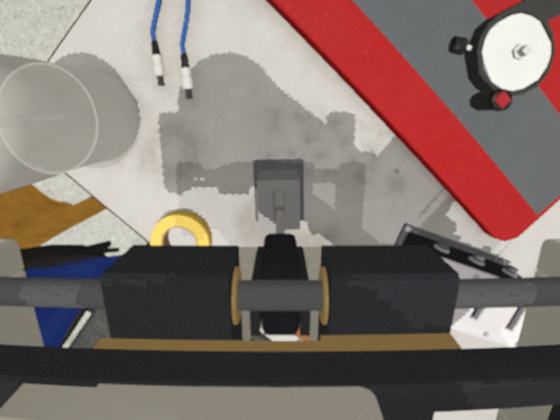

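{"fn": "apply_moves", "kwargs": {"commands": [{"dx": 0,"dy": 10,"dz": 50,"spin": 0,"hand": 1},{"dx": 22,"dy": 50,"dz": 10,"spin": -5,"hand": 1},{"dx": 22,"dy": 50,"dz": 0,"spin": -5,"hand": 1},{"dx": 22,"dy": 50,"dz": 0,"spin": -5,"hand": 1},{"dx": 22,"dy": 40,"dz": 0,"spin": -5,"hand": 1}]}}

```text
t: 8.57
eef_pos: [0.6002, -0.22, 0.4159]
ee_rot: [0.248, 1.57, 0.13]
force: [1.1, 0.2, -0.5]
width: 0.0158
```

{"fn": "apply_moves", "kwargs": {"commands": [{"dx": 0,"dy": 0,"dz": 0,"spin": 0,"hand": 1},{"dx": 0,"dy": 0,"dz": 0,"spin": 0,"hand": 1},{"dx": 0,"dy": 0,"dz": 0,"spin": 0,"hand": 1},{"dx": 0,"dy": 0,"dz": 0,"spin": 0,"hand": 1},{"dx": 0,"dy": 0,"dz": 0,"spin": 0,"hand": 1}]}}

```text
t: 9.2
eef_pos: [0.5994, -0.2226, 0.4157]
ee_rot: [0.204, 1.571, 0.088]
force: [-0.3, 0.4, -1.4]
width: 0.0159
```

Run:
```python
from h import *
s=status.get_state();print(s['eef_pos'],s['force']);M=R.from_euler('xyz',s['ee_rot']).as_matrix();print(np.degrees(np.arctan2(M[1,1],M[0,1])),M[:,0])
np.save('s5.npy',np.r_[s['eef_pos'],s['ee_rot']])
im=grab('wrist','w5.png')
```

```text
[ 0.5994111  -0.22259568  0.41572661] [-0.27147045  0.40220154 -1.38636434]
83.3266762871734 [ 7.85808318e-05  6.89952287e-06 -9.99999997e-01]
```

View pics/w5.png

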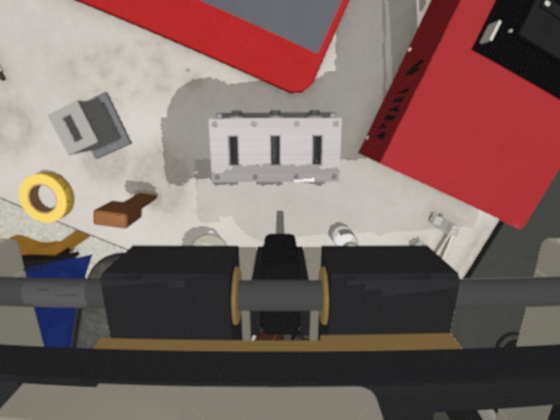

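Wrist view: the three mouths at about (234,150), (275,150) and (317,150), with the leaf tip at (280,215).

```bash
cat > mouths.py <<'E'
from h import *
import sys
def mouths(f,p,rows,cols,t=90):
    s=dict(eef_pos=p[:3],ee_rot=p[3:]);info=viewer.camera_info('wrist');T=wristT(s,info)
    g=cv2.cvtColor(cv2.imread(f),cv2.COLOR_BGR2GRAY)
    m=np.zeros_like(g);m[rows,cols]=(g[rows,cols]<t)*255
    cs,_=cv2.findContours(m,cv2.RETR_EXTERNAL,cv2.CHAIN_APPROX_NONE)
    out=[]
    for q in cs:
        if cv2.contourArea(q)>60:
            r=cv2.minAreaRect(q);c=onz(info,[r[0]],.075,T)[0];b=onz(info,cv2.boxPoints(r),.075,T)
            print(r,c,np.linalg.norm(b[1]-b[0]),np.linalg.norm(b[2]-b[1]));out.append(c)
    return np.array(out)
E
python3 - <<'E'
from mouths import *
g=cv2.cvtColor(cv2.imread('pics/w5.png'),cv2.COLOR_BGR2GRAY);print(g[150,225:245],g[130:170,275])
for t in (80,110):
    o=mouths('pics/w5.png',np.load('s5.npy'),slice(130,172),slice(222,330),t)
    o=o[np.argsort(o[:,1])];d=o[-1]-o[0];print('yaw',np.degrees(np.arctan2(-d[0],d[1])),np.linalg.norm(d)/2)
E
```

```text
[204 203 194 173 130  86  55  52  48  55  54  60 108 166 196 205 205 204
 204 203] [201 201 202 200 188 155 108  72  64  65  66  65  63  64  64  64  64  65
  67  65  67  68  68  68  64  69  68  66  67  60  63  61  58  66 102 140
 156 161 160 158]
((317.0, 150.0), (26.0, 6.0), 90.0) [ 0.56266076 -0.18195166  0.075     ] 0.005679946666923131 0.02466620460664517
((275.0, 150.0), (26.0, 6.0), 90.0) [ 0.55804718 -0.22176255  0.075     ] 0.005667302742706551 0.024633844494471167
((233.0, 150.0), (26.0, 6.0), 90.0) [ 0.55331758 -0.26158636  0.075     ] 0.005687401399895963 0.024672158156765437
yaw -6.691666337269963 0.040090459211819286
((233.28506469726562, 150.48643493652344), (27.34996223449707, 7.753119468688965), 87.27368927001953) [ 0.55380662 -0.2613851   0.075     ] 0.007358958750813997 0.025927049836670445
((316.5, 149.5), (27.0, 7.0), 90.0) [ 0.56213429 -0.18238439  0.075     ] 0.006621417394863368 0.02559704692546394
((275.0, 150.0), (28.0, 8.0), 90.0) [ 0.55804718 -0.22176255  0.075     ] 0.007550966689216978 0.02652948490611061
yaw -6.017480232345092 0.03971921248298627
```

{"fn": "apply_moves", "kwargs": {"commands": [{"dx": -41,"dy": 1,"dz": 0,"spin": 0,"hand": 1},{"dx": 0,"dy": 0,"dz": -40,"spin": 0,"hand": 1},{"dx": 0,"dy": 0,"dz": -40,"spin": 0,"hand": 1},{"dx": 0,"dy": 0,"dz": -8,"spin": 0,"hand": 1},{"dx": 0,"dy": 0,"dz": 0,"spin": 0,"hand": 1}]}}

```text
t: 9.88
eef_pos: [0.5591, -0.2212, 0.3281]
ee_rot: [-1.933, 1.57, -2.049]
force: [0.9, 0.5, 0.2]
width: 0.0159
```

{"fn": "apply_moves", "kwargs": {"commands": [{"dx": 0,"dy": 0,"dz": 0,"spin": 0,"hand": 1},{"dx": 0,"dy": 0,"dz": 0,"spin": 0,"hand": 1},{"dx": 0,"dy": 0,"dz": 0,"spin": 0,"hand": 1},{"dx": 0,"dy": 0,"dz": 0,"spin": 0,"hand": 1},{"dx": 0,"dy": 0,"dz": 0,"spin": 0,"hand": 1}]}}

```text
t: 10.5
eef_pos: [0.5587, -0.2209, 0.3278]
ee_rot: [-0.031, 1.571, -0.146]
force: [0.4, 0.2, -1.0]
width: 0.0155
```

Run:
```python
from h import *
s=status.get_state();print(s['eef_pos'],s['force']);M=R.from_euler('xyz',s['ee_rot']).as_matrix();print(np.degrees(np.arctan2(M[1,1],M[0,1])),M[:,0])
im=grab('scene','sc6.png');grab('wrist','w6.png')
c=cv2.imread('pics/sc6.png')[170:320,220:340]; cv2.imwrite('pics/c6.png',cv2.resize(c,None,fx=4,fy=4,interpolation=cv2.INTER_CUBIC))
c=cv2.imread('pics/w6.png')[130:300,180:380]; cv2.imwrite('pics/c6w.png',cv2.resize(c,None,fx=4,fy=3.5,interpolation=cv2.INTER_CUBIC))
```

```text
[ 0.55871393 -0.22092967  0.32775407] [ 0.35322423  0.19274362 -1.02021874]
83.38014674950992 [ 1.02218631e-04 -1.50391303e-05 -9.99999995e-01]
```

View pics/c6.png

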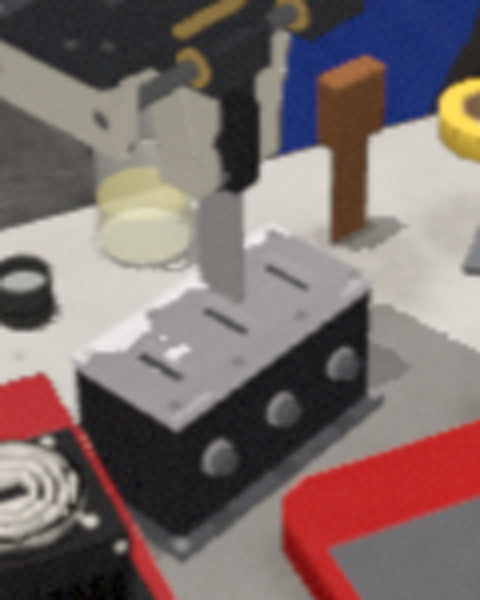

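View pics/c6w.png

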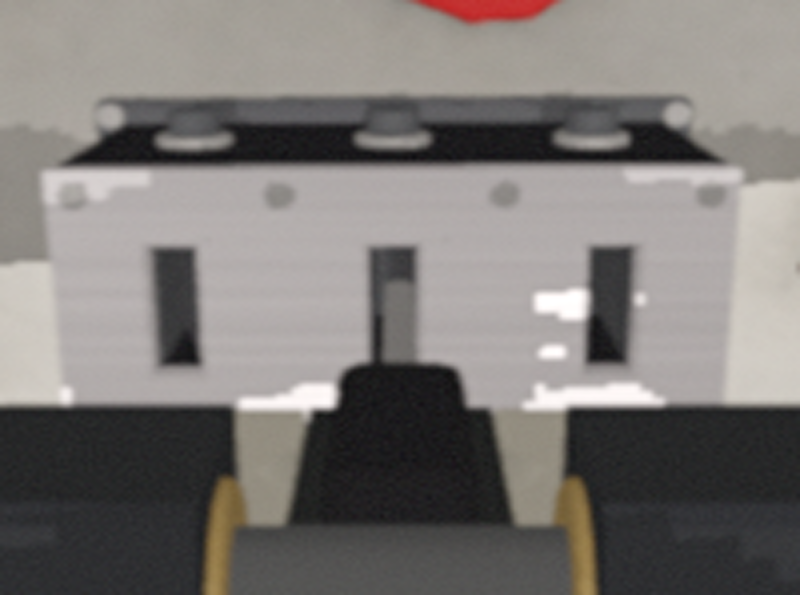

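The leaf tip sits about 1 mm to the +y side of the middle mouth, which agrees with the numbers. I'll correct that and lower it gently.

{"fn": "apply_moves", "kwargs": {"commands": [{"dx": -1,"dy": -1,"dz": 0,"spin": 0,"hand": 1},{"dx": 0,"dy": 0,"dz": -6,"spin": 0,"hand": 1},{"dx": 0,"dy": 0,"dz": -4,"spin": 0,"hand": 1},{"dx": 0,"dy": 0,"dz": -3,"spin": 0,"hand": 1},{"dx": 0,"dy": 0,"dz": -2,"spin": 0,"hand": 1}]}}

```text
t: 11.22
eef_pos: [0.5577, -0.2219, 0.3123]
ee_rot: [-3.065, 1.57, 3.103]
force: [0.0, 0.3, -0.7]
width: 0.016
```

Run:
```python
from h import *
s=status.get_state();print(s['eef_pos'],s['force'],s['moment'])
```

```text
[ 0.55770281 -0.22192182  0.31231434] [ 0.04680948  0.27755619 -0.65401968] [-0.00668397 -0.19837281 -0.03136389]
```

{"fn": "apply_moves", "kwargs": {"commands": [{"dx": 0,"dy": 0,"dz": -2,"spin": 0,"hand": 1},{"dx": 0,"dy": 0,"dz": -2,"spin": 0,"hand": 1},{"dx": 0,"dy": 0,"dz": -1,"spin": 0,"hand": 1},{"dx": 0,"dy": 0,"dz": -1,"spin": 0,"hand": 1},{"dx": 0,"dy": 0,"dz": 0,"spin": 0,"hand": 1}]}}

```text
t: 11.85
eef_pos: [0.5577, -0.2219, 0.3066]
ee_rot: [2.918, 1.571, 2.802]
force: [-0.2, -1.0, -1.2]
width: 0.0155
```

{"fn": "apply_moves", "kwargs": {"commands": [{"dx": 0,"dy": 0,"dz": -1,"spin": 0,"hand": 1},{"dx": 0,"dy": 0,"dz": -1,"spin": 0,"hand": 1},{"dx": 0,"dy": 0,"dz": -1,"spin": 0,"hand": 1},{"dx": 0,"dy": 0,"dz": 0,"spin": 0,"hand": 1},{"dx": 0,"dy": 0,"dz": 0,"spin": 0,"hand": 1}]}}

```text
t: 12.48
eef_pos: [0.5577, -0.2219, 0.3036]
ee_rot: [-2.817, 1.571, -2.933]
force: [-0.0, 0.3, 0.1]
width: 0.0159
```

Depth about 11 mm, no resistance yet.

{"fn": "apply_moves", "kwargs": {"commands": [{"dx": 0,"dy": 0,"dz": -1,"spin": 0,"hand": 1},{"dx": 0,"dy": 0,"dz": -1,"spin": 0,"hand": 1},{"dx": 0,"dy": 0,"dz": -1,"spin": 0,"hand": 1},{"dx": 0,"dy": 0,"dz": 0,"spin": 0,"hand": 1},{"dx": 0,"dy": 0,"dz": 0,"spin": 0,"hand": 1}]}}

```text
t: 13.1
eef_pos: [0.5577, -0.222, 0.3007]
ee_rot: [-0.604, 1.571, -0.72]
force: [-0.0, 0.3, -0.7]
width: 0.0161
```

{"fn": "apply_moves", "kwargs": {"commands": [{"dx": 0,"dy": 0,"dz": -1,"spin": 0,"hand": 1},{"dx": 0,"dy": 0,"dz": -1,"spin": 0,"hand": 1},{"dx": 0,"dy": 0,"dz": 0,"spin": 0,"hand": 1},{"dx": 0,"dy": 0,"dz": 0,"spin": 0,"hand": 1},{"dx": 0,"dy": 0,"dz": 0,"spin": 0,"hand": 1}]}}

```text
t: 13.72
eef_pos: [0.5577, -0.222, 0.2986]
ee_rot: [-2.281, 1.571, -2.396]
force: [-0.9, -1.1, -0.7]
width: 0.0158
```

{"fn": "apply_moves", "kwargs": {"commands": [{"dx": 0,"dy": 0,"dz": -1,"spin": 0,"hand": 1},{"dx": 0,"dy": 0,"dz": -1,"spin": 0,"hand": 1},{"dx": 0,"dy": 0,"dz": -1,"spin": 0,"hand": 1},{"dx": 0,"dy": 0,"dz": 0,"spin": 0,"hand": 1},{"dx": 0,"dy": 0,"dz": 0,"spin": 0,"hand": 1}]}}

```text
t: 14.35
eef_pos: [0.5579, -0.2222, 0.296]
ee_rot: [-0.592, 1.57, -0.707]
force: [-0.3, -4.6, 2.4]
width: 0.016
```

{"fn": "apply_moves", "kwargs": {"commands": [{"dx": 0,"dy": 0,"dz": -1,"spin": 0,"hand": 1},{"dx": 0,"dy": 0,"dz": -1,"spin": 0,"hand": 1},{"dx": 0,"dy": 0,"dz": -1,"spin": 0,"hand": 1},{"dx": 0,"dy": 0,"dz": 0,"spin": 0,"hand": 1},{"dx": 0,"dy": 0,"dz": 0,"spin": 0,"hand": 1}]}}

```text
t: 14.98
eef_pos: [0.5578, -0.2221, 0.2928]
ee_rot: [-0.742, 1.57, -0.857]
force: [-0.2, -6.0, 4.3]
width: 0.0155
```

{"fn": "apply_moves", "kwargs": {"commands": [{"dx": 0,"dy": 0,"dz": -1,"spin": 0,"hand": 1},{"dx": 0,"dy": 0,"dz": -1,"spin": 0,"hand": 1},{"dx": 0,"dy": 0,"dz": 0,"spin": 0,"hand": 1},{"dx": 0,"dy": 0,"dz": 0,"spin": 0,"hand": 1},{"dx": 0,"dy": 0,"dz": 0,"spin": 0,"hand": 1}]}}

```text
t: 15.6
eef_pos: [0.5578, -0.2222, 0.2909]
ee_rot: [-0.729, 1.57, -0.844]
force: [-1.0, -6.5, 4.5]
width: 0.0158
```

{"fn": "apply_moves", "kwargs": {"commands": [{"dx": 0,"dy": 0,"dz": -1,"spin": 0,"hand": 1},{"dx": 0,"dy": 0,"dz": -1,"spin": 0,"hand": 1},{"dx": 0,"dy": 0,"dz": 0,"spin": 0,"hand": 1},{"dx": 0,"dy": 0,"dz": 0,"spin": 0,"hand": 1},{"dx": 0,"dy": 0,"dz": 0,"spin": 0,"hand": 1}]}}

```text
t: 16.23
eef_pos: [0.5579, -0.2222, 0.289]
ee_rot: [-0.741, 1.57, -0.856]
force: [-1.8, -6.8, 4.1]
width: 0.0155
```

{"fn": "apply_moves", "kwargs": {"commands": [{"dx": 0,"dy": -0.5,"dz": 0,"spin": 0,"hand": 1},{"dx": 0,"dy": 0,"dz": -1,"spin": 0,"hand": 1},{"dx": 0,"dy": 0,"dz": -1,"spin": 0,"hand": 1},{"dx": 0,"dy": 0,"dz": 0,"spin": 0,"hand": 1},{"dx": 0,"dy": 0,"dz": 0,"spin": 0,"hand": 1}]}}

```text
t: 16.85
eef_pos: [0.5578, -0.2227, 0.2868]
ee_rot: [-0.926, 1.57, -1.041]
force: [0.5, -5.4, 3.0]
width: 0.0159
```

{"fn": "apply_moves", "kwargs": {"commands": [{"dx": 0,"dy": -0.5,"dz": 0,"spin": 0,"hand": 1},{"dx": 0,"dy": 0,"dz": -1,"spin": 0,"hand": 1},{"dx": 0,"dy": 0,"dz": -1,"spin": 0,"hand": 1},{"dx": 0,"dy": 0,"dz": 0,"spin": 0,"hand": 1},{"dx": 0,"dy": 0,"dz": 0,"spin": 0,"hand": 1}]}}

```text
t: 17.48
eef_pos: [0.5576, -0.2231, 0.2844]
ee_rot: [-2.566, 1.57, -2.682]
force: [-0.5, -5.8, 2.3]
width: 0.016
```

{"fn": "apply_moves", "kwargs": {"commands": [{"dx": 0,"dy": -0.5,"dz": 0,"spin": 0,"hand": 1},{"dx": 0,"dy": -0.5,"dz": -1,"spin": 0,"hand": 1},{"dx": 0,"dy": 0,"dz": -1,"spin": 0,"hand": 1},{"dx": 0,"dy": 0,"dz": 0,"spin": 0,"hand": 1},{"dx": 0,"dy": 0,"dz": 0,"spin": 0,"hand": 1}]}}

```text
t: 18.1
eef_pos: [0.5576, -0.2238, 0.2824]
ee_rot: [2.798, 1.57, 2.683]
force: [-0.6, -4.4, 0.6]
width: 0.0158
```

{"fn": "apply_moves", "kwargs": {"commands": [{"dx": 0,"dy": 0,"dz": -1,"spin": 0,"hand": 1},{"dx": 0,"dy": 0,"dz": -1,"spin": 0,"hand": 1},{"dx": 0,"dy": 0,"dz": -1,"spin": 0,"hand": 1},{"dx": 0,"dy": 0,"dz": 0,"spin": 0,"hand": 1},{"dx": 0,"dy": 0,"dz": 0,"spin": 0,"hand": 1}]}}

```text
t: 18.73
eef_pos: [0.5577, -0.2239, 0.2796]
ee_rot: [1.086, 1.571, 0.97]
force: [0.2, -3.4, 1.4]
width: 0.0158
```

{"fn": "apply_moves", "kwargs": {"commands": [{"dx": 0,"dy": 0,"dz": 1,"spin": 0,"hand": 1},{"dx": 0,"dy": 0,"dz": 1,"spin": 0,"hand": 1},{"dx": 0,"dy": 0,"dz": 1,"spin": 0,"hand": 1},{"dx": 0,"dy": 0,"dz": 0,"spin": 0,"hand": 1},{"dx": 0,"dy": 0,"dz": 0,"spin": 0,"hand": 1}]}}

```text
t: 19.35
eef_pos: [0.5573, -0.2239, 0.2823]
ee_rot: [2.999, 1.569, 2.883]
force: [-0.9, -3.3, -4.0]
width: 0.0159
```

The drag turns round on drawing back (from +1.4 to −4 N), after a 4–5 N step at 18–26 mm depth that then fell off. That matches the gap that is just right. I'll push on to about 45 mm depth.

{"fn": "apply_moves", "kwargs": {"commands": [{"dx": 0,"dy": -0.5,"dz": -1,"spin": 0,"hand": 1},{"dx": 0,"dy": 0,"dz": -1.5,"spin": 0,"hand": 1},{"dx": 0,"dy": 0,"dz": -1.5,"spin": 0,"hand": 1},{"dx": 0,"dy": 0,"dz": -1.5,"spin": 0,"hand": 1},{"dx": 0,"dy": 0,"dz": 0,"spin": 0,"hand": 1}]}}

```text
t: 19.98
eef_pos: [0.5586, -0.2242, 0.2781]
ee_rot: [0.056, 1.568, -0.059]
force: [0.8, 1.7, 5.2]
width: 0.0159
```

{"fn": "apply_moves", "kwargs": {"commands": [{"dx": 0,"dy": -0.5,"dz": -1,"spin": 0,"hand": 1},{"dx": 0,"dy": 0,"dz": -1,"spin": 0,"hand": 1},{"dx": 0,"dy": 0,"dz": -1,"spin": 0,"hand": 1},{"dx": 0,"dy": 0,"dz": 0,"spin": 0,"hand": 1},{"dx": 0,"dy": 0,"dz": 0,"spin": 0,"hand": 1}]}}

```text
t: 20.6
eef_pos: [0.5588, -0.2244, 0.2752]
ee_rot: [0.193, 1.567, 0.078]
force: [0.1, 4.3, 6.8]
width: 0.0156
```

{"fn": "apply_moves", "kwargs": {"commands": [{"dx": 0,"dy": 0,"dz": -1,"spin": 0,"hand": 1},{"dx": 0,"dy": 0,"dz": -1,"spin": 0,"hand": 1},{"dx": 0,"dy": 0,"dz": -1,"spin": 0,"hand": 1},{"dx": 0,"dy": 0,"dz": 0,"spin": 0,"hand": 1},{"dx": 0,"dy": 0,"dz": 0,"spin": 0,"hand": 1}]}}

```text
t: 21.22
eef_pos: [0.5589, -0.2244, 0.2723]
ee_rot: [0.172, 1.567, 0.057]
force: [0.6, 5.1, 6.8]
width: 0.0155
```

{"fn": "apply_moves", "kwargs": {"commands": [{"dx": 0,"dy": 0.6,"dz": -1,"spin": 0,"hand": 1},{"dx": 0,"dy": 0,"dz": -1,"spin": 0,"hand": 1},{"dx": 0,"dy": 0,"dz": 0,"spin": 0,"hand": 1},{"dx": 0,"dy": 0,"dz": 0,"spin": 0,"hand": 1},{"dx": 0,"dy": 0,"dz": 0,"spin": 0,"hand": 1}]}}

```text
t: 21.85
eef_pos: [0.5588, -0.2242, 0.2702]
ee_rot: [0.028, 1.567, -0.087]
force: [1.4, 1.0, 5.7]
width: 0.0156
```

Run:
```python
from h import *
s=status.get_state();print(s['eef_pos'],s['force'],s['moment']);M=R.from_euler('xyz',s['ee_rot']).as_matrix();print(M[:,0])
grab('scene','sc7.png');grab('wrist','w7.png')
c=cv2.imread('pics/sc7.png')[170:320,220:340]; cv2.imwrite('pics/c7.png',cv2.resize(c,None,fx=4,fy=4,interpolation=cv2.INTER_CUBIC))
```

```text
[ 0.5588269  -0.22415419  0.27016141] [1.3959149  0.96148967 5.70863786] [ 0.69265318 -0.54797516  0.09027385]
[ 3.47509061e-03 -3.01845385e-04 -9.99993916e-01]
```

View pics/c7.png

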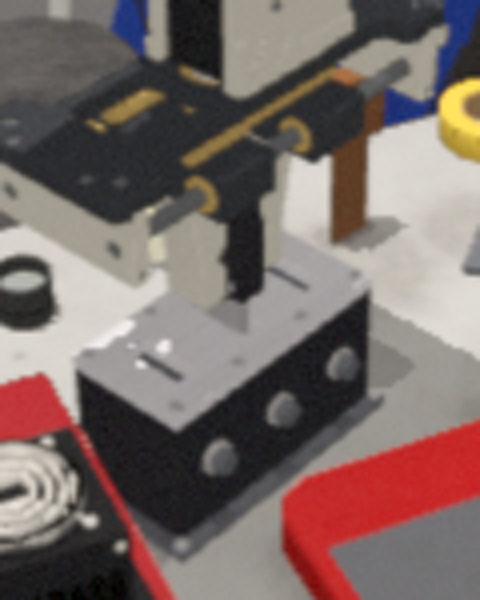

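View pics/w7.png

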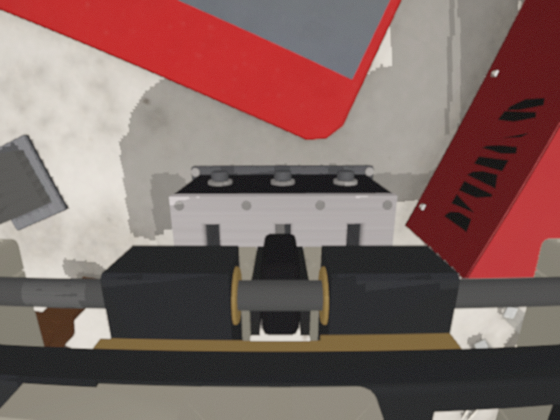

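The leaf is in the middle mouth, the handle is upright about 15 mm clear of the cover, and the sideways force is nearly nil. Letting go.

{"fn": "apply_moves", "kwargs": {"commands": [{"dx": 0,"dy": 0,"dz": 0,"spin": 0,"hand": 1},{"dx": 0,"dy": 0,"dz": 0,"spin": 0,"hand": 0.8},{"dx": 0,"dy": 0,"dz": 0,"spin": 0,"hand": 0.7},{"dx": 0,"dy": 0,"dz": 0,"spin": 0,"hand": 0.65},{"dx": 0,"dy": 0,"dz": 0,"spin": 0,"hand": 0.65}], "grip_force": 8}}

```text
t: 22.58
eef_pos: [0.5576, -0.2244, 0.269]
ee_rot: [3.115, 1.57, 3.0]
force: [0.4, -0.4, -0.1]
width: 0.03
```

Run:
```python
from h import *
s=status.get_state();print(s['eef_pos'],s['force'])
grab('scene','sc8.png');grab('wrist','w8.png')
a=cv2.imread('pics/sc8.png')[170:320,220:340];a=cv2.resize(a,None,fx=3.5,fy=3.5,interpolation=cv2.INTER_CUBIC)
b=cv2.imread('pics/w8.png')[170:320,220:340];b=cv2.resize(b,(300,525));cv2.imwrite('pics/c8.png',np.hstack([a,b]))
```

```text
[ 0.55761102 -0.22438893  0.26895073] [ 0.3776322  -0.44004317 -0.14681966]
```

View pics/c8.png

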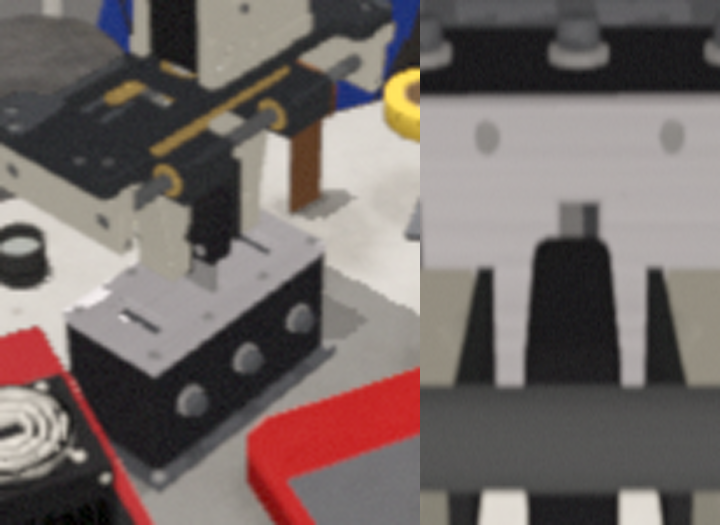

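It held and did not drop. Backing straight up.

{"fn": "apply_moves", "kwargs": {"commands": [{"dx": 0,"dy": 0,"dz": 0,"spin": 0,"hand": 0.5},{"dx": 0,"dy": 0,"dz": 10,"spin": 0,"hand": 0.5},{"dx": 0,"dy": 0,"dz": 40,"spin": 0,"hand": 0.5},{"dx": 0,"dy": 0,"dz": 50,"spin": 0,"hand": 0.5},{"dx": 0,"dy": 0,"dz": 50,"spin": 0,"hand": 0.5}]}}

```text
t: 23.3
eef_pos: [0.5574, -0.2243, 0.4215]
ee_rot: [-0.308, 1.57, -0.424]
force: [-0.0, -0.2, -0.0]
width: 0.0439
```

{"fn": "apply_moves", "kwargs": {"commands": [{"dx": 25,"dy": 0,"dz": 0,"spin": 0,"hand": 0.5},{"dx": 15,"dy": 0,"dz": 0,"spin": 0,"hand": 0.5},{"dx": 0,"dy": 0,"dz": 0,"spin": 0,"hand": 0.5},{"dx": 0,"dy": 0,"dz": 0,"spin": 0,"hand": 0.5},{"dx": 0,"dy": 0,"dz": 0,"spin": 0,"hand": 0.5}]}}

```text
t: 23.92
eef_pos: [0.5973, -0.2244, 0.4188]
ee_rot: [-3.108, 1.57, 3.059]
force: [0.5, -0.1, -0.1]
width: 0.0437
```

Run:
```python
from h import *
s=status.get_state();print(s['t'],s['eef_pos'],s['force'])
np.save('s9.npy',np.r_[s['eef_pos'],s['ee_rot']])
grab('wrist','w9.png');grab('scene','sc9.png')
a=cv2.imread('pics/sc9.png')[170:320,220:340];a=cv2.resize(a,None,fx=3.3,fy=3.3,interpolation=cv2.INTER_CUBIC)
b=cv2.imread('pics/w9.png')[80:240,200:360];b=cv2.resize(b,(400,495));cv2.imwrite('pics/c9.png',np.hstack([a,b]))
```

```text
23.925 [ 0.59730102 -0.22435384  0.41878777] [ 0.5386312  -0.07258719 -0.07300659]
```

View pics/c9.png

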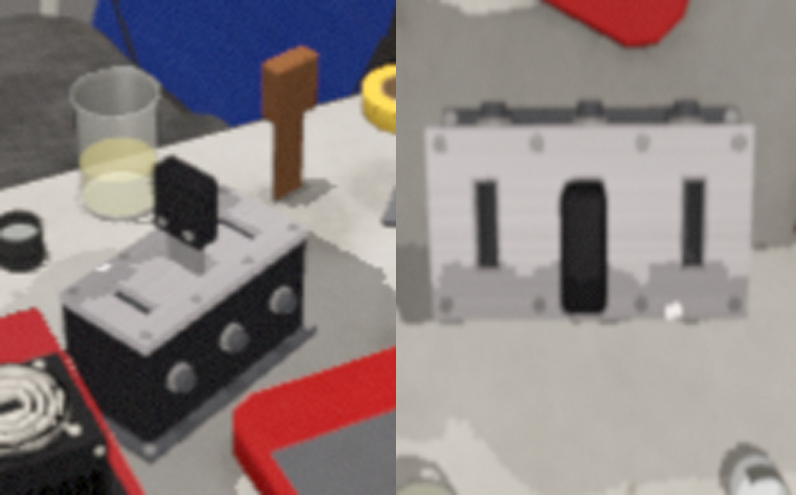

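Run:
```python
from h import *
p=np.load('s9.npy');info=viewer.camera_info('wrist');T=wristT(dict(eef_pos=p[:3],ee_rot=p[3:]),info)
g=cv2.cvtColor(cv2.imread('pics/w9.png'),cv2.COLOR_BGR2GRAY)
m=np.zeros_like(g);m[130:188,255:295]=(g[130:188,255:295]<70)*255
q=max(cv2.findContours(m,cv2.RETR_EXTERNAL,cv2.CHAIN_APPROX_NONE)[0],key=cv2.contourArea)
print(cv2.minAreaRect(q),cv2.boundingRect(q)); x,y,w,h=cv2.boundingRect(q)
print('far top edge',onz(info,[(x+w/2,y+h)],.129,T),'near edge',onz(info,[(x+w/2,y)],.129,T))
# handle height from scene: bottom edge / top edge extents at handle xy
si=viewer.camera_info('scene');
gs=cv2.cvtColor(cv2.imread('pics/sc9.png'),cv2.COLOR_BGR2GRAY)
Rw=R.from_euler('xyz',si['attitude']).as_matrix();K=np.array([[si['fx'],0,si['cx']],[0,si['fy'],si['cy']],[0,0,1]])
for z in(.075,.08,.09,.10,.13):
    P=np.array([.558,-.224,z])-np.array([.995,-.114,0])*.017-np.array([0,0,0])
    c=Rw.T@(P-si['eye']);c=c*[1,-1,-1];print(z,cv2.projectPoints(c[None],np.zeros(3),np.zeros(3),K,si['D'])[0].ravel())
m=np.zeros_like(gs);m[212:250,262:290]=(gs[212:250,262:290]<60)*255
q=max(cv2.findContours(m,cv2.RETR_EXTERNAL,cv2.CHAIN_APPROX_NONE)[0],key=cv2.contourArea);q=q[:,0]
print('lowest',q[q[:,1].argmax()],'top',q[q[:,1].argmin()],cv2.boundingRect(q))
```

```text
((274.5, 159.5), (41.0, 17.0), 90.0) (266, 139, 18, 42)
far top edge [[ 0.57574979 -0.22525435  0.129     ]] near edge [[ 0.54200787 -0.22121539  0.129     ]]
0.075 [283.68525464 251.58358235]
0.08 [283.66878936 249.27627161]
0.09 [283.63555092 244.61041483]
0.1 [283.60189828 239.87535586]
0.13 [283.49841263 225.24422603]
lowest [278 244] top [271 218] (267, 218, 19, 27)
```

Run:
```python
from h import *
print(arm.job_done())
```

```text
the job is handed in; nothing more can be done
None
```

I took the feeler out of its stand and left it in the middle gap. It stands upright there, held by drag alone, and the job is handed in. Only the middle gap was tried; once it behaved as the right one should, I did not test the left and right gaps.

**Why the middle gap:**
- The leaf met no resistance until about 18 mm depth. The push then stepped to about 4–5 N and fell to about 1–3 N, slightly under the stated drag at its lowest.
- The drag turned round to about −4 N when I drew the leaf back.
- The push rose to about 7 N near 40 mm depth, with a sideways force of about 5 N, because I had shifted the leaf too far toward −y. Moving it back by 0.6 mm brought the sideways force down to about 1 N before release.
- The highest push I read was about 7 N, well under the 18 N limit. I read forces only at the end of each move.

**Last checks:**
- After release the feeler did not drop.
- The handle's underside is at about z = 0.09 m, roughly 15 mm clear of the cover, so the leaf is about 45 mm deep.
- The handle's top is within about 2 mm of the mouth's centre. The leaf sits 1–2 mm to the −y side of the mouth.
- The arm is clear of everything, and in the last pictures the beaker looked undisturbed. I did not measure the other things standing around.

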